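# Open the tester's light path and hold the glass cell in it

## Robot

A 6-joint arm with a two-finger parallel gripper is mounted at the origin on a cart in front of the work surface, level with it; the furniture and walls round the work are solid. World frame = base frame: x ahead of the robot, y to its left, z up, the work surface at z = 0. Lengths are in mm, angles in rad, forces in N, time in s.
With the tool pointing down it reaches from about 350 to 975 mm from the base axis. Payload 7.1 kg.
Tool frame: the origin (TCP) lies between the finger pads; the fingertips stand 17 mm ahead of it and the grasp point (between the pads) lies 2 mm behind it; z points along the fingers, y is the line along which they close (so a half turn about z gives the same grasp; the last joint's range is limited). The gripper opens to 88 mm and grips with 3 to 60 N. Pads are 20 mm wide; open, the fingers measure 115 mm over their backs; the gripper's body (75 mm by 178 mm) begins 61 mm behind the grasp point.
Start: joints at [-0.019, 0.423, 1.63, -0, 1.089, -0.019], TCP at [624.984, 0.026, 239.675] pointing down, gripper open.
Joint ranges: [-3, 3], [-0.9, 2.11], [0.09, 2.58], [-1.31, 4.45], [0.11, 2.69], [-2.54, 2.54]. Speed limits (rad/s): [2.39, 2.39, 3.01, 3.14, 3.14, 3.14].

## Interface

Orientations are given as a rotation vector (axis times angle).
In Python, from workcell import ctrl gives the robot as it stands.
- The arm moves only by the shell command python3 jog.py [OPENING], which reads ROWS from standard input. ROWS is a JSON list of rows, 1 to 5 of them, each of 6 numbers: dx, dy, dz in mm, then a rotation vector rx, ry, rz in rad; each row shifts and turns the commanded pose from where the row before left it, along the tool's axes as they then stand; what a row does not reach is not made up. A row lasts 1/12 s, in which the tool goes at most 41.7 mm and 0.125 rad, less where a joint would pass 70% of its speed; a pose out of reach is approached as far as the arm can. OPENING is the finger opening in mm, set as the command begins (- or left out keeps the last). The fingers move at their own pace and stop on an object; the grip force is fixed at half the most. Time passes only in rows, so rows that do not move let the fingers close. It prints the time, the measured TCP pose, the force, the opening and the grip force at its end. Input that does not fit is refused with a message, and nothing moves.
- ctrl.get_obs(): the state, without advancing time (a new reading comes with each control period).
- ctrl.get_image(name): name is "scene" or "side" or "wrist"; returns a dict with "img" (384x512x3 uint8, red, green, blue), "fx", "fy", "cx", "cy" (pixels), "R" (3x3) and "t" (3): a world point X has camera coordinates R X + t. Camera axes: x right, y down, z forward; pixel columns grow to the right and rows downward; lengths in mm; the calibration is good to about 2 mm. The wrist camera is an equidistant fisheye: a pixel r from the principal point sees the ray r / f radians off the axis. A picture is of the moment at which its call begins. There is no depth.
- ctrl.close_job(): hands the job in; it is judged then, once.
The state is a dict: "t": time; "qpos": joint angles; "qvel": joint speeds; "joint_torque": joint torques, N m; "ee_pos": TCP position; "orientation": TCP orientation; "ft_force": force on the tool from outside, world axes, zero at the start; "moment": the same for the moment, N m; "width": finger opening in mm; "grasp_force": force on a finger pad.
Only numpy, scipy, OpenCV 4.12 (cv2) and the standard library are available. Lean on these libraries where they do the work, as an engineer would, in place of code of your own. Each camera call takes 0.05 s, during which the arm holds its last target. There are 200 camera calls.

## Task

Make the light tester ready and take a reading of the glass reference cell: lift the shutter plate out of its guide in front of the lamp, hang it by its hole on the peg of the magnet-base stand and let go of it. Then take the glass cell out of its wooden block by its two frosted long sides only, never touching the clear end windows with the fingers, and hold it upright in the middle of the light path between the two lenses, centred on the beam with its windows square to the light. Finish while still holding it there, steady and touching nothing else, and leave the other things on the bench alone.

Things in the scene. Friction and masses are not known exactly. Their poses are not given: they have to be found in the camera images.
- tester: Fixed light tester. Aluminium bed 90 (x) x 304 (y) x 18 mm with two grey heads facing each other along its y axis, lamp at +y, receiver at -y; each 76 (x) x 66 (y) mm, inner face at |y| = 80 mm, top at z = 120 mm, a knob to 131. Dark lens barrels, radius 16 mm, axis at z = 88 mm, end at y = +-55 mm: an open gap of 110 mm. The light runs along y. Origin: centre of the underside, z up.
- beam_mid (a point): The middle of the light path: on the lens axis, midway between the two barrels, 88 mm above the tester's underside. A fixed upright folder, 173 mm high, stands behind the receiver head, 120 mm or more from this point.
- guide (a point): Centre of the floor of the shutter guide, on the tester's bed at its y = +35 mm (lamp side), 18 mm above the bench. A steel slot 8.4 mm wide (tester y), 53.6 mm long (tester x), 22 mm deep, open at the top; the shutter plate stands in it.
- shutter: Loose dark steel shutter plate, 50 mm wide (its y), 125 mm tall (its z), 6 mm thick (its x), about 0.14 kg, standing upright in the guide across the light. A round 18 mm hole goes through it along its x, centred 107 mm above its foot (18 mm below its top). Take it from above by its two narrow side edges, on either side of the hole. Origin: centre of its foot.
- shutter_hole (a point): Centre of the shutter plate's hole.
- stand: Fixed magnet-base stand: dark base block 60 x 50 x 42 mm high with a dial on its -x face (out to x = -41 mm), a round post 12 mm thick up to z = 186 mm and, at z = 170 mm, a clamp block 24 x 22 x 22 mm that holds the peg; the clamp screw sticks out 30 mm to +y. Origin: centre of the underside; the peg points to its -x.
- peg: The stand's plain round peg, 7 mm thick, round end. It runs 60 mm from the post's axis (its origin, 170 mm above the bench) along its own -x axis, which rises 15 degrees above level; the clamp block hides the first 12 mm. A hung plate rests with the top of its hole on the peg: the hole's centre is then 5.5 mm below the peg's axis.
- block: Fixed wooden storage block, 84 x 66 x 32 mm, with a pocket 45 x 29 mm, 16 mm deep, in its top, in which the cell stands. Origin: centre of the underside.
- cell: Loose solid glass cell, 42 mm long (x), 26 mm wide (y), 70 mm tall, about 0.19 kg, upright in the block's pocket (foot 16 mm above the bench, 54 mm showing). The long sides (its +-y) are frosted and may be gripped, 26 mm across; the narrow ends (+-x) are clear windows for the light. Half a turn changes nothing. Origin: centre of its foot; the windows' middle is 35 mm above.
- frosted_a: The cell's frosted long side to its +y, 42 x 4 x 70 mm; origin at its middle.
- frosted_b: The cell's frosted long side to its -y, 42 x 4 x 70 mm; origin at its middle.
- window_a: The cell's clear end window to its +x, 18 mm wide, 70 mm tall; not to be touched with the fingers. Origin at its middle.
- window_b: The cell's clear end window to its -x, 18 mm wide, 70 mm tall; not to be touched with the fingers. Origin at its middle.
- welding_helmet: A dark welding helmet standing fixed on the bench between the tester and the stand: about 155 mm (its x) by 210 mm (its y) and 225 mm high, origin near the middle of its foot; it reaches back to about x = 0.545 m on the bench. Carry things over it or round behind it.
- case: Bystander: dark moulded instrument case, 40 x 94 x 24 mm. Origin: centre of its underside.
- red_driver: Bystander: screwdriver lying down, 188 mm long, 22 mm thick. Origin: centre of its underside.
- cutters: Bystander: side cutters lying open, 80 x 133 x 13 mm. Origin: centre of its underside.
- tape_roll: Bystander: roll of tape, diameter 68 mm, 17 mm high. Origin: centre of its underside.
- big_nut: Bystander: hexagon nut, 27 mm wide, 19 mm high. Origin: centre of its underside.
- measure: Bystander: pocket tape measure, 34 x 77 x 59 mm high. Origin: centre of its underside.
- spanner: Bystander: steel spanner lying flat, 167 mm long. Origin: centre of its underside.

How it is judged:
By the outcome, as a careful person would: the job done as asked, in the order asked, and still so for the second after the job is handed in, while the arm keeps its last pose, push and grip.
It also fails if it takes over 72 s, if anything falls off the work surface, if the arm or the gripper's body presses on something with over 40 N, if the wrist force passes 120 N, or if a joint passes its speed limit or range.

## Working session

There is one attempt and no reset: what is moved stays moved. The work goes in short steps, Python scripts to look and compute and a shell command to move; the robot and the scene stay as the last step left them, time stands still between calls to the robot, and variables do not carry over. Pictures are saved under pics/ and viewed, at most 10 in all, crops included, and the job is handed in when it is done.

```bash
ls; mkdir -p pics; cat > h.py <<'E'
import numpy as np,cv2
from scipy.spatial.transform import Rotation as Ro
from workcell import ctrl
def shot(n,f):
    d=ctrl.get_image(n); cv2.imwrite('pics/'+f,d['img'][:,:,::-1]); np.savez('pics/'+f[:-4]+'.npz',**d); return d
def load(f): return dict(np.load('pics/'+f+'.npz'))
def ray(d,u,v,fish=False):
    x=(u-d['cx'])/d['fx'];y=(v-d['cy'])/d['fy']
    if fish:
        th=np.hypot(x,y); s=np.sin(th)/max(th,1e-9); c=np.array([x*s,y*s,np.cos(th)])
    else: c=np.array([x,y,1.])
    R=d['R']; return -R.T@d['t'], R.T@c/np.linalg.norm(c)
def plane(d,u,v,z,fish=False):
    o,r=ray(d,u,v,fish); return o+r*(z-o[2])/r[2]
def tri(*rs):
    A=np.zeros((3,3));b=np.zeros(3)
    for o,r in rs:
        P=np.eye(3)-np.outer(r,r);A+=P;b+=P@o
    X=np.linalg.solve(A,b); return X,[float(np.linalg.norm((np.eye(3)-np.outer(r,r))@(X-o))) for o,r in rs]
def proj(d,X,fish=False):
    c=d['R']@np.asarray(X,float)+d['t']
    if fish:
        rr=np.hypot(c[0],c[1]); th=np.arctan2(rr,c[2]); k=th/max(rr,1e-9); return d['cx']+d['fx']*c[0]*k,d['cy']+d['fy']*c[1]*k
    return d['cx']+d['fx']*c[0]/c[2],d['cy']+d['fy']*c[1]/c[2]
E
python3 - <<'E'
from h import *
np.set_printoptions(precision=3,suppress=True)
for n in ['scene','side','wrist']:
    d=shot(n,n+'0.png'); print(n,d['fx'],d['cx'],d['cy'],-d['R'].T@d['t'],d['R'][2])
im=[cv2.imread(f'pics/{n}0.png') for n in ['scene','side','wrist']]
cv2.imwrite('pics/a.png',cv2.resize(im[0],(768,576)))
cv2.imwrite('pics/b.png',cv2.resize(im[1],(768,576)))
cv2.imwrite('pics/c.png',cv2.resize(im[2],(768,576)))
o=ctrl.get_obs(); print(o['ee_pos'],o['orientation'],o['t'])
E
```

```text
jog.py
pics
workcell.py
scene 370.2733484029186 255.82896587909875 191.13917311801904 [ 190.681 -604.096 1255.129] [ 0.252  0.394 -0.884]
side 370.1107909717248 256.77884082156373 198.99528209965345 [1164.972  697.23   884.717] [-0.528 -0.619 -0.582]
wrist 297.3186396354542 258.66438306045484 192.09731653222067 [626.079  77.843 383.889] [-0.001 -0.281 -0.96 ]
[624.605   0.023 239.096] [-2.221 -2.221  0.001] 0.15
```

View pics/a.png

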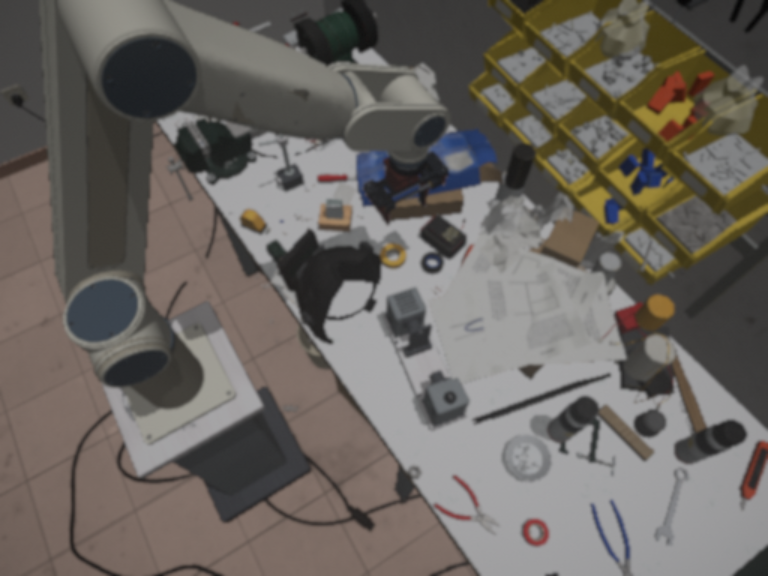

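View pics/b.png

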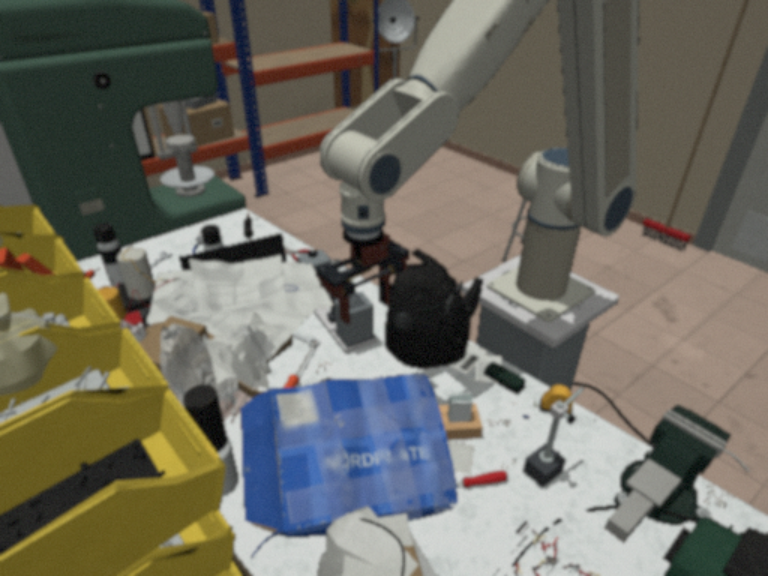

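View pics/c.png

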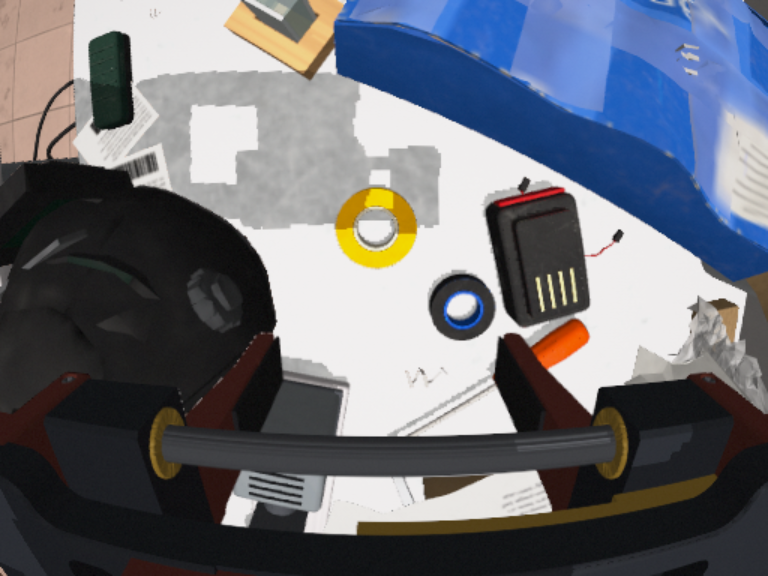

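The scene view shows, at 768-wide scale, the lamp head at (407,308), the receiver head at (445,395), the shutter at (418,335), the block and cell at (335,210) and the stand at (288,170). The side view shows the stand at (545,460), the block at (460,415) and the lamp head at (352,320). The wrist view shows the lamp head below the fingers. I'll get rough positions next.

```bash
python3 - <<'E'
from h import *
np.set_printoptions(precision=0,suppress=True)
s=load('scene0')
for n,u,v,z in [('lamp',406,300,120),('rec',444,388,120),('shutter',420,325,143),('block',335,216,32),('cell',334,206,70),('standbase',290,180,42),('peg',281,143,170),('drv',332,178,10),('helmet',330,290,100),('folder1',475,418,100),('folder2',608,376,100)]:
    print(n,plane(s,u/1.5,v/1.5,z))
s=load('side0')
for n,u,v,z in [('lamp',350,308,120),('cell',460,400,70),('standbase',545,460,42),('posttop',560,402,186),('folder',185,258,173),('folder',283,243,173)]:
    print(n,plane(s,u/1.5,v/1.5,z))
w=cv2.imread('pics/scene0.png'); cv2.imwrite('pics/d.png',np.hstack([cv2.resize(w[190:290,240:420],None,fx=4,fy=4,interpolation=2)]))
E
```

```text
(no output)
```

View pics/d.png

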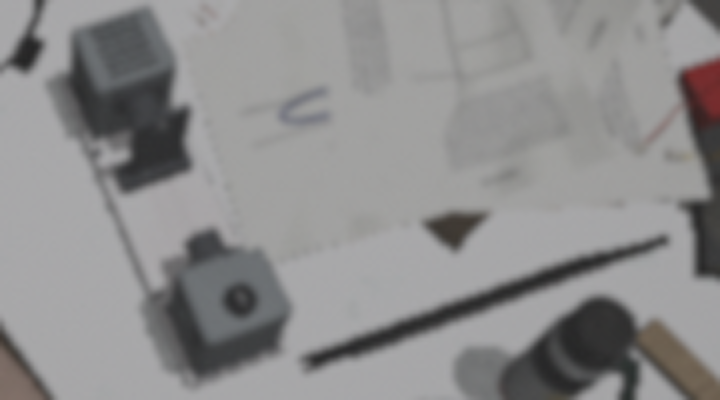

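The crop shows the lamp head top at (125,45), the shutter standing at (150,150) with its guide below, and the receiver head at (235,300). The upright folder is the dark line from (305,360) to (665,240). The tester is yawed about -11 deg. I'll move the wrist camera over it.

```bash
echo '[[-37,-12,-8,0,0,0],[-37,-12,-8,0,0,0],[-37,-12,-8,0,0,0],[-37,-12,-8,0,0,0],[-37,-12,-8,0,0,0]]' | python3 jog.py 88 && echo '[[-37,-12,-8,0,0,0],[-37,-12,-8,0,0,0],[-30,-12,-8,0,0,0.1],[0,0,0,0,0,0.1],[0,0,0,0,0,0]]' | python3 jog.py && python3 - <<'E'
from h import *
d=shot('wrist','w1.png'); cv2.imwrite('pics/e.png',cv2.resize(d['img'][:,:,::-1],(768,576),interpolation=2))
E
```

```text
t: 0.57
ee_pos: [564.0, -186.3, 279.8]
orientation: [-2.22, -2.222, 0.0]
ft_force: [0.7, -1.4, -0.1]
width: 87.9
grasp_force: 0.0
t: 0.98
ee_pos: [528.2, -290.8, 303.9]
orientation: [2.439, 1.98, 0.0]
ft_force: [-0.4, 0.6, 0.3]
width: 88.0
grasp_force: 0.0
```

View pics/e.png

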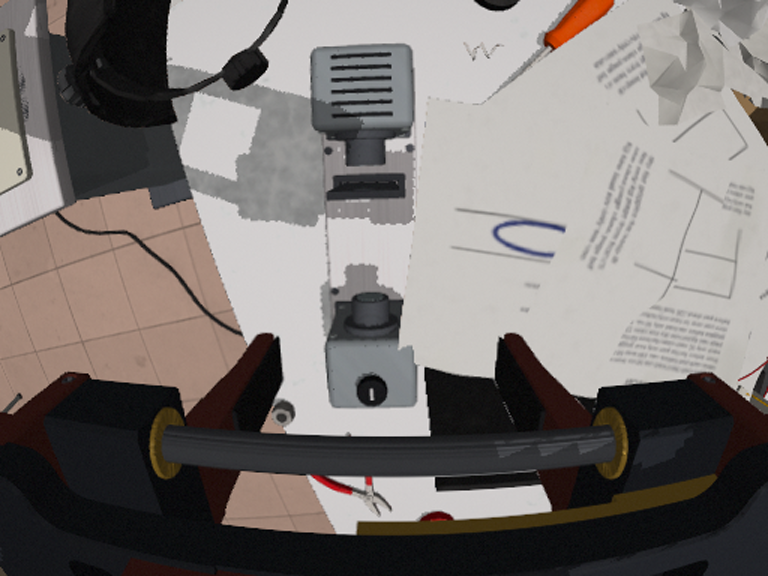

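The view shows the lamp head at (362,90), the shutter's top edge from (333,185) to (405,180), the gap, and the receiver at (372,360). I'll take a second wrist viewpoint for triangulation.

```bash
echo '[[30,0,0,0,0,0],[30,0,0,0,0,0],[0,0,0,0,0,0],[0,0,0,0,0,0]]' | python3 jog.py >/dev/null; python3 - <<'E'
from h import *
d=shot('wrist','w2.png'); a=load('w1')
print(-a['R'].T@a['t'],-d['R'].T@d['t'])
X=plane(a,245,123,143,True); u,v=proj(d,X,True); print(X,u,v)
c1=a['img'][85:165,195:295,::-1]; v0=int(v)-45;u0=int(u)-50;print(u0,v0)
c2=d['img'][v0:v0+80,u0:u0+100,::-1]
f=lambda c:cv2.resize(c,None,fx=6,fy=6,interpolation=2)
cv2.imwrite('pics/f.png',cv2.resize(np.vstack([f(c1),f(c2)]),None,fx=.625,fy=.625,interpolation=3))
E
```

```text
[ 545.46636518 -214.6294955   448.83621238] [ 557.63049121 -151.70434779  448.17918578]
[ 528.73245925 -227.63826436  143.        ] 245.89386164291435 183.64055333889092
195 138
```

View pics/f.png

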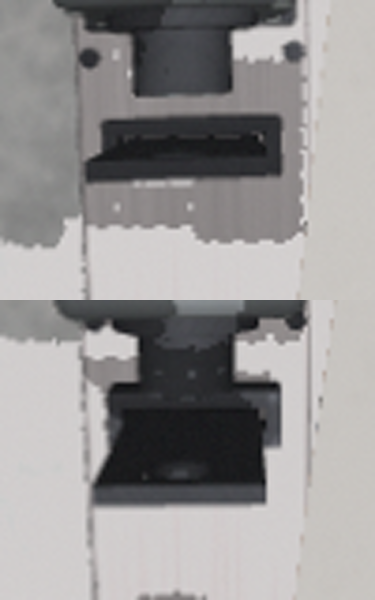

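In the top half (view 1) the shutter's top strip starts at (87,160-181). In the bottom half (view 2) the strip is clear, from (93,486-503) to (266,486-503). I'll check the gray values for exact edges.

```bash
python3 - <<'E'
from h import *
a=load('w1');d=load('w2')
g=a['img'].sum(2)//3; print('w1 cols',list(range(214,274,2)))
for r in range(114,136): print(r,g[r,214:274:2])
g=d['img'].sum(2)//3; print('w2 cols',list(range(216,272,2)))
for r in range(160,196): print(r,g[r,216:272:2])
E
```

```text
w1 cols [214, 216, 218, 220, 222, 224, 226, 228, 230, 232, 234, 236, 238, 240, 242, 244, 246, 248, 250, 252, 254, 256, 258, 260, 262, 264, 266, 268, 270, 272]
114 [146 119 141 139 140 142 143 143 139 143 140 138 141 137 139 136 138 138
 139 136 140 136 136 142 140 139 142 140 141 142]
115 [147 122 141 138 140 140 143 143 137 132 131 127 126 112 113 109 109 109
 101  96  98  95  96  93  93  92  94  97 142 141]
116 [143 119 143 138 130 118 116 115 106  88  85  82  82  63  64  63  62  62
  54  48  51  50  52  46  45  45  45  47 122 141]
117 [143 116 142 138  86  40  42  43  46  46  46  48  49  48  48  50  49  50
  50  48  50  49  50  48  49  50  49  52 111 141]
118 [144 118 142 139  58  48  50  50  50  50  49  48  49  48  48  48  47  46
  47  47  46  49  47  45  46  46  47  48 111 142]
119 [141 115 141 139  61  49  48  47  47  46  46  46  46  46  46  46  46  47
  47  47  45  46  48  47  47  47  47  49 110 141]
120 [139 114 142 139  61  48  46  47  47  46  46  46  47  45  45  46  44  44
  43  45  42  44  40  40  61  61  50  49 140 140]
121 [136 114 142 140  70  49  38  60  54  39  57  54
[... 5585 characters left out ...]
 86  77  74  75  77  75  76  75  78  75  75  76  74  77  74  77
  77  75  76  77  76  76  79 193 206 206]
191 [206 173  88  74  75  74  77  75  77  74  75  75  73  74  75  74  76  76
  78  75  75  78  75  76  77 192 206 207]
192 [206 170 117 108 108 106 108 108 108 107 108 108 126 126 126 126 128 127
 127 127 127 127 127 144 146 198 206 205]
193 [206 167 169 171 172 172 172 171 171 172 171 171 188 185 187 187 187 187
 186 187 187 187 188 203 206 207 206 206]
194 [207 172 196 206 205 205 206 205 206 206 206 207 206 205 205 207 205 206
 205 205 207 205 206 206 205 205 205 206]
195 [205 176 195 206 206 207 205 206 206 204 207 206 206 205 205 206 206 206
 204 205 205 206 205 207 206 207 207 205]
```

```bash
python3 - <<'E'
from h import *
np.set_printoptions(precision=1,suppress=True)
a=load('w1');d=load('w2')
L,e=tri(ray(a,217,129.9,True),ray(d,219.5,189.5,True)); print(L,e)
z=L[2]
P=[plane(d,u,v,z,True) for u,v in [(219.5,189.5),(265.3,189.3)]]; print(P,np.linalg.norm(P[1]-P[0]),np.degrees(np.arctan2(*(P[1]-P[0])[1::-1])))
c=(P[0]+P[1])/2; print('ctr',c)
print('w1 right pred',proj(a,P[1],True))
o=ctrl.get_obs(); R=Ro.from_rotvec(o['orientation']).as_matrix(); print(o['ee_pos'],R, 'tool delta',R.T@(c-o['ee_pos']))
print('tool y yaw',np.degrees(np.arctan2(R[1,1],R[0,1])))
# tester heads yaw: edges in w1: bed left & right edges
E
```

```text
[ 499.4 -228.3  143.5] [0.29277004676236823, 0.2927700467624386]
[array([ 499.6, -228.4,  143.5]), array([ 547.8, -237.6,  143.5])] 49.027719425843344 -10.841546072398751
ctr [ 523.7 -233.   143.5]
w1 right pred (np.float64(265.2671281152285), np.float64(128.63567123888515))
[ 541.1 -229.   303.4] [[ 0.2  1.  -0. ]
 [ 1.  -0.2 -0. ]
 [-0.  -0.  -1. ]] tool delta [ -7.3 -16.2 159.9]
tool y yaw -11.18715686575612
```

```bash
python3 - <<'E'
from h import *
np.set_printoptions(precision=0,suppress=True)
a=load('w1');d=load('wrist0')
for u,v in [(170,125),(110,125),(75,70),(265,75)]:
    print([plane(a,u/1.5,v/1.5,z,True) for z in (50,120,200)])
print()
for u,v in [(272,330),(255,240),(130,190),(190,420),(180,380)]:
    print([plane(d,u/1.5,v/1.5,z,True) for z in (50,120,200)])
E
```

```text
[array([ 352., -128.,   50.]), array([ 386., -144.,  120.]), array([ 425., -161.,  200.])]
[array([ 283., -105.,   50.]), array([ 329., -124.,  120.]), array([ 382., -146.,  200.])]
[array([249., -28.,  50.]), array([301., -61., 120.]), array([361., -98., 200.])]
[array([ 455., -111.,   50.]), array([ 471., -129.,  120.]), array([ 489., -150.,  200.])]

[array([530., -56.,  50.]), array([550., -28., 120.]), array([573.,   4., 200.])]
[array([522.,  19.,  50.]), array([544.,  31., 120.]), array([569.,  46., 200.])]
[array([410.,  65.,  50.]), array([455.,  68., 120.]), array([507.,  71., 200.])]
[array([ 437., -151.,   50.]), array([ 476., -103.,  120.]), array([522., -48., 200.])]
[array([ 435., -108.,   50.]), array([475., -69., 120.]), array([521., -24., 200.])]
```

```bash
echo '[[-3.5,-8,30,0,0,0],[-3.5,-8,30,0,0,0],[0,0,30,0,0,0],[0,0,30,0,0,0],[0,0,30,0,0,0]]' | python3 jog.py 88 |head -5 && echo '[[0,0,16,0,0,0],[0,0,15,0,0,0],[0,0,0,0,0,0]]' | python3 jog.py | head -5; echo '[[0,0,0,0,0,0],[0,0,0,0,0,0],[0,0,0,0,0,0],[0,0,0,0,0,0],[0,0,0,0,0,0]]' | python3 jog.py 44; echo '[[0,0,0,0,0,0],[0,0,0,0,0,0],[0,0,0,0,0,0]]' | python3 jog.py
```

```text
t: 1.83
ee_pos: [523.6, -234.5, 152.4]
orientation: [2.43, 1.99, 0.0]
ft_force: [0.1, -0.2, -0.5]
width: 87.9
t: 2.08
ee_pos: [521.9, -233.5, 119.4]
orientation: [-2.427, -1.987, 0.004]
ft_force: [-0.5, 0.7, -0.9]
width: 87.8
t: 2.5
ee_pos: [524.3, -234.1, 123.7]
orientation: [2.431, 1.988, 0.001]
ft_force: [-0.4, 0.0, -0.2]
width: 57.8
grasp_force: 0.0
t: 2.75
ee_pos: [524.1, -234.0, 123.2]
orientation: [2.431, 1.988, 0.001]
ft_force: [-0.3, -0.2, 4.4]
width: 49.7
grasp_force: 29.8
```

Plate gripped (49.7 mm, 30 N). I'll lift it straight up, then carry it over the helmet toward the stand.

```bash
echo '[[0,0,-10,0,0,0],[0,0,-25,0,0,0],[0,0,-35,0,0,0],[0,0,-40,0,0,0],[0,0,-40,0,0,0]]' | python3 jog.py |head -5; echo '[[0,0,-40,0,0,0],[0,0,-35,0,0,0],[0,0,-20,0,0,0],[0,0,0,0,0,0]]' | python3 jog.py; echo '[[20,-2,0,0,0,0],[35,-4,0,0,0,0],[40,-4,0,0,0,0],[40,-4,0,0,0,0],[40,-4,0,0,0,0]]' | python3 jog.py |head -3;echo '[[40,-4,0,0,0,0],[40,-4,0,0,0,0],[40,-4,0,0,0,0],[25,-3,0,0,0,0],[0,0,0,0,0,0]]' | python3 jog.py 
python3 - <<'E'
from h import *
d=shot('wrist','w3.png'); cv2.imwrite('pics/g.png',cv2.resize(d['img'][:,:,::-1],(768,576),interpolation=2))
E
```

```text
t: 3.17
ee_pos: [523.0, -233.4, 274.2]
orientation: [-2.431, -1.988, 0.001]
ft_force: [0.5, -0.0, -1.7]
width: 50.0
t: 3.5
ee_pos: [525.5, -234.6, 373.8]
orientation: [2.426, 1.983, 0.006]
ft_force: [0.7, -0.3, -1.4]
width: 49.9
grasp_force: 29.9
t: 3.92
ee_pos: [539.9, -57.2, 366.3]
orientation: [-2.432, -1.986, 0.003]
t: 4.33
ee_pos: [554.3, 90.5, 366.1]
orientation: [-2.426, -1.992, 0.002]
ft_force: [-1.2, -0.1, -1.4]
width: 49.9
grasp_force: 29.9
```

View pics/g.png

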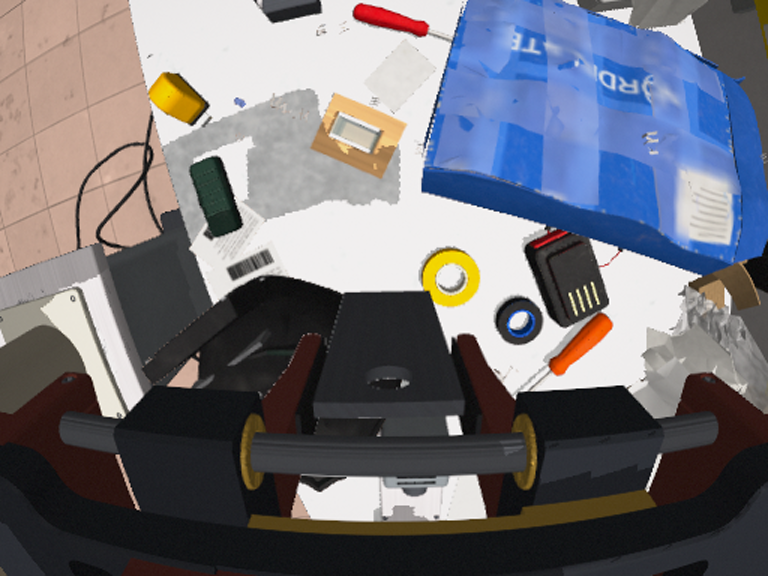

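The wrist view shows the plate held well, with its hole at (388,378), clear of the helmet. The cell is in its block at (358,132), and the stand base is just at the top at (290,8). I'll take two views closer to the stand.

```bash
echo '[[30,-11,0,0,0,0],[30,-11,0,0,0,0],[30,-10,0,0,0,0],[0,0,0,0,0,0],[0,0,0,0,0,0]]' | python3 jog.py |head -3; python3 - <<'E'
from h import *
shot('wrist','w4.png')
E
echo '[[22,-11,0,0,0,0],[22,-11,0,0,0,0],[22,-11,0,0,0,0],[0,0,0,0,0,0],[0,0,0,0,0,0]]' | python3 jog.py |head -3; python3 - <<'E'
from h import *
d=shot('wrist','w5.png'); a=load('w4')
np.set_printoptions(precision=0,suppress=True)
out=[]
for q in (a,d):
    u,v=proj(q,[495,370,120],True); print(u,v,-q['R'].T@q['t']); u0=int(max(0,min(u-75,512-150)));v0=int(max(0,min(v-75,384-150))); print(u0,v0)
    out.append(cv2.resize(q['img'][v0:v0+150,u0:u0+150,::-1],(400,400),interpolation=2))
cv2.imwrite('pics/h.png',cv2.resize(np.hstack(out),(800,400)))
E
```

```text
t: 4.8
ee_pos: [541.0, 180.7, 366.7]
orientation: [-2.43, -1.99, 0.003]
t: 5.27
ee_pos: [522.4, 251.1, 367.3]
orientation: [2.432, 1.989, -0.002]
195.12543296005057 36.12132892642725 [558. 257. 512.]
120 0
218.86845845495054 82.78913670543278 [539. 328. 512.]
143 7
```

View pics/h.png

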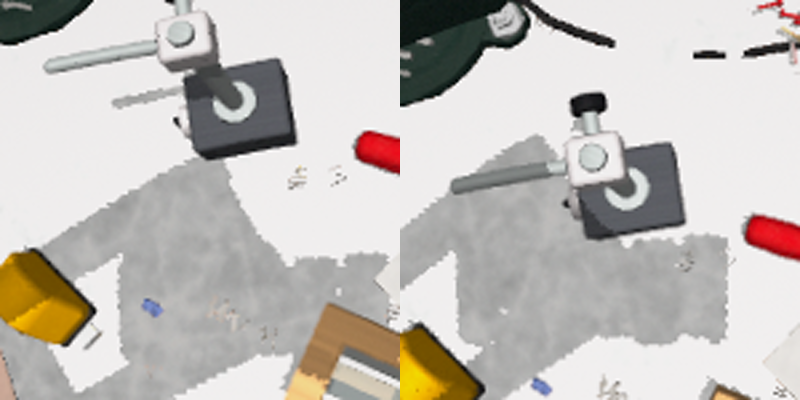

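Left (view A): post top (180,34), peg from (155,48) to tip (47,66). Right (view B): post top (593,157), peg from (565,168) to tip (453,187).

```bash
python3 - <<'E'
from h import *
np.set_printoptions(precision=1,suppress=True)
a=load('w4');b=load('w5'); k=150/400
A=lambda x,y:ray(a,120+(x+.5)*k-.5,(y+.5)*k-.5,True)
B=lambda x,y:ray(b,143+(x-400+.5)*k-.5,7+(y+.5)*k-.5,True)
tip,e=tri(A(46,66),B(453,187)); print('tip',tip,e)
top,e=tri(A(180,34),B(593,157)); print('top',top,e)
# peg line as intersection of planes
o1,r=A(46,66);_,r2=A(150,48.5);n1=np.cross(r,r2);n1/=np.linalg.norm(n1)
o2,r=B(453,187);_,r2=B(545,171);n2=np.cross(r,r2);n2/=np.linalg.norm(n2)
# refine with gray: peg profile centers printed
g=a['img'].sum(2)//3; print(g[14:30,134:180:5])
g=b['img'].sum(2)//3; print(g[64:86,158:206:5])
dr=np.cross(n1,n2);dr/=np.linalg.norm(dr);print('plane dir',dr,np.degrees(np.arcsin(dr[2])))
v=tip-top; print('yaw of peg dir',np.degrees(np.arctan2(v[1],v[0])), np.hypot(*v[:2]))
o=ctrl.get_obs();R=Ro.from_rotvec(o['orientation']).as_matrix();print(o['ee_pos'],np.degrees(np.arctan2(R[1,0],R[0,0])),o['qpos'])
E
```

```text
tip [443.  385.1 189.7] [0.06734561157251806, 0.0673456115725747]
top [501.6 383.3 182. ] [0.26874114187269044, 0.26874114187271914]
[[234 234 234 235 234 235 235 235 235 208]
 [234 234 235 235 234 235 235 235 188 196]
 [234 234 234 235 234 234 235 180 189 197]
 [234 234 234 234 235 222 183 193 207 179]
 [234 234 235 234 232 176 195 213 193 170]
 [234 235 234 221 181 197 207 187 161 182]
 [234 234 235 176 197 212 181 155 113 178]
 [235 224 180 200 207 181 122 132 214 170]
 [235 180 198 211 178 146 109 231 235 200]
 [234 198 207 179 143 143 232 235 235 219]
 [234 214 179 142 136 235 235 235 235 236]
 [234 181 142 144 235 235 235 235 235 236]
 [234 145 120 234 235 235 235 236 236 236]
 [234 163 235 235 235 235 235 235 235 236]
 [235 235 235 235 235 235 235 235 236 235]
 [235 235 235 235 235 235 235 235 236 235]]
[[237 237 237 237 236 162 166 172 168 237]
 [237 237 237 237 197 162 168 171 168 237]
 [237 236 237 237 202 159 168 169 168 215]
 [237 238 237 237 168 158 167 170 170 180]
 [237 237 237 224 168 158 166 132 179 195]
 [237 238 237 196 168 155 127 127 199 210]
 [237 237 237 174 150 122 126 131 150 195]
 [237 237 237 163 126 128 131 128 134 165]
 [237 237 230 127 127 132 126 115  98 134]
 [237 226 122 127 134 125 115  95 117 174]
 [238 133 128 136 124 111  97 133 169 175]
 [237 127 132 124 109  89 137 164 177 179]
 [237 130 123 108  86 135 180 168 179 180]
 [237 125 108  97 183 177 183 171 179 181]
 [237 109 101 152 183 175 183 171 176 182]
 [237  98 147 167 182 177 183 169 177 182]
 [237 168 171 167 179 179 180 173 181 183]
 [184 167 173 169 174 180 174 176 182 184]
 [174 167 176 169 171 181 169 173 180 169]
 [174 169 177 171 170 178 170 171 180 152]
 [175 171 177 169 169 174 171 170 182 179]
 [175 170 178 167 170 169 171 170 186 181]]
plane dir [-0.9  0.   0.3] 18.075099677148327
yaw of peg dir 178.2827163034436 58.625690184773106
[522.6 250.6 367.4] 78.50051003873162 [ 0.4  0.2  1.6 -0.   1.3  0.6]
```

```bash
python3 - <<'E'
from h import *
np.set_printoptions(precision=0,suppress=True)
b=load('w5');s=load('scene0');q=load('side0')
for u,v in [(168,43),(186,20),(190,12),(143,44)]: print([plane(b,u,v,z,True) for z in (0,100,200)])
print('scene');
for u,v in [(250,148),(252,160),(245,170),(200,120),(180,150)]: print([plane(s,u/1.5,v/1.5,z) for z in (0,100,200)])
print('side')
for u,v in [(625,495),(650,450),(680,405),(727,437)]: print([plane(q,u/1.5,v/1.5,z) for z in (0,100,200)])
img=b['img']; 
E
```

```text
[array([408., 477.,   0.]), array([434., 448., 100.]), array([459., 418., 200.])]
[array([448., 510.,   0.]), array([465., 474., 100.]), array([483., 439., 200.])]
[array([457., 523.,   0.]), array([473., 485., 100.]), array([489., 447., 200.])]
[array([362., 490.,   0.]), array([397., 458., 100.]), array([431., 426., 200.])]
scene
[array([455., 553.,   0.]), array([434., 461., 100.]), array([413., 368., 200.])]
[array([441., 508.,   0.]), array([421., 420., 100.]), array([401., 331., 200.])]
[array([408., 485.,   0.]), array([391., 399., 100.]), array([373., 312., 200.])]
[array([374., 731.,   0.]), array([359., 625., 100.]), array([344., 519., 200.])]
[array([277., 652.,   0.]), array([270., 552., 100.]), array([263., 451., 200.])]
side
[array([424., 512.,  -0.]), array([507., 533., 100.]), array([591., 554., 200.])]
[array([291., 489.,   0.]), array([390., 513., 100.]), array([489., 536., 200.])]
[array([126., 469.,   0.]), array([244., 494., 100.]), array([361., 520., 200.])]
[array([139., 573.,  -0.]), array([255., 587., 100.]), array([371., 601., 200.])]
```

```bash
R='x'; echo '[[0,0,0,0,0,-0.12],[0,0,0,0,0,-0.12],[0,0,0,0,0,-0.12],[0,0,0,0,0,-0.12],[0,0,0,0,0,-0.12]]' | python3 jog.py |head -3; echo '[[0,0,0,0,0,-0.12],[0,0,0,0,0,-0.12],[0,0,0,0,0,-0.12],[0,0,0,0,0,-0.12],[0,0,0,0,0,-0.12]]' | python3 jog.py |head -3; echo '[[0,0,0,0,0,-0.12],[0,0,0,0,0,-0.12],[0,0,0,0,0,-0.12],[0,0,0,0,0,-0.12],[0,0,0,0,0,-0.062]]' | python3 jog.py |head -3; echo '[[0,0,0,0,0,0],[0,0,0,0,0,0]]' | python3 jog.py
cat > st.py <<'E'
import sys
from h import *
np.set_printoptions(precision=2,suppress=True)
o=ctrl.get_obs();R=Ro.from_rotvec(o['orientation']).as_matrix();print('t',o['t'],'pos',o['ee_pos'],'yaw',np.degrees(np.arctan2(R[1,0],R[0,0])),'tilt',R[:,2],'f',o['ft_force'],'w',o['width'],o['grasp_force'],'q',o['qpos'])
if len(sys.argv)>3: print('tool delta',R.T@(np.array(list(map(float,sys.argv[1:4])))-o['ee_pos']))
E
python3 st.py 418 386 240
```

```text
t: 5.73
ee_pos: [522.9, 250.0, 367.5]
orientation: [1.731, 2.622, -0.001]
t: 6.15
ee_pos: [522.9, 250.0, 367.5]
orientation: [0.879, 3.016, -0.001]
t: 6.57
ee_pos: [522.9, 250.0, 367.5]
orientation: [-0.039, -3.141, 0.001]
t: 6.73
ee_pos: [522.8, 250.6, 367.6]
orientation: [-0.051, -3.141, 0.001]
ft_force: [-0.2, -0.3, -0.8]
width: 49.6
grasp_force: 29.9
t 6.7333 pos [522.78 250.62 367.62] yaw 178.1216651900031 tilt [-0. -0. -1.] f [-0.2  -0.32 -0.81] w 49.57630356254404 29.877763332333416 q [ 0.43  0.24  1.6  -0.    1.31 -1.11]
tool delta [109.16 131.92 127.57]
```

```bash
echo '[[21.5,26,0,0,0,0],[21.5,26.5,0,0,0,0],[21.5,26.5,0,0,0,0],[21.5,26.5,0,0,0,0],[21.5,26.5,0,0,0,0]]' | python3 jog.py |head -3; echo '[[0,0,20,0,0,0],[0,0,38,0,0,0],[0,0,38,0,0,0],[0,0,38,0,0,0],[0,0,30,0,0,0]]' | python3 jog.py |head -3; echo '[[0,0,13,0,0,0],[0,0,0,0,0,0],[0,0,0,0,0,0],[0,0,0,0,0,0]]' | python3 jog.py | head -3; python3 st.py 419.4 385.9 190
python3 - <<'E'
from h import *
d=shot('wrist','w6.png'); sd=shot('side','s6.png')
u,v=proj(d,[443,385,186],True); u2,v2=proj(sd,[470,384,178]); print(u,v,u2,v2)
c=d['img'][170:330,140:360,::-1]; v0=int(v2)-50;u0=int(u2)-50;print(u0,v0)
e=sd['img'][v0:v0+100,u0:u0+100,::-1]
cv2.imwrite('pics/i.png',np.hstack([cv2.resize(c,(495,360),interpolation=2),cv2.resize(e,(300,360))]))
E
```

```text
t: 7.15
ee_pos: [418.1, 387.5, 367.8]
orientation: [0.051, 3.141, -0.0]
t: 7.57
ee_pos: [418.2, 386.0, 201.2]
orientation: [-0.049, -3.14, 0.002]
t: 7.9
ee_pos: [419.7, 387.5, 192.0]
orientation: [0.047, 3.14, 0.002]
t 7.9 pos [419.7  387.52 191.99] yaw 178.2717350937951 tilt [ 0.  0. -1.] f [ 0.13  0.34 -1.28] w 49.942764642728804 29.87766920705326 q [ 0.72  0.4   1.79 -0.    0.95 -0.82]
tool delta [ 0.25 -1.64  1.99]
254.91781626108744 280.1728171925249 380.11599981115864 266.0347250595996
330 216
```

View pics/i.png

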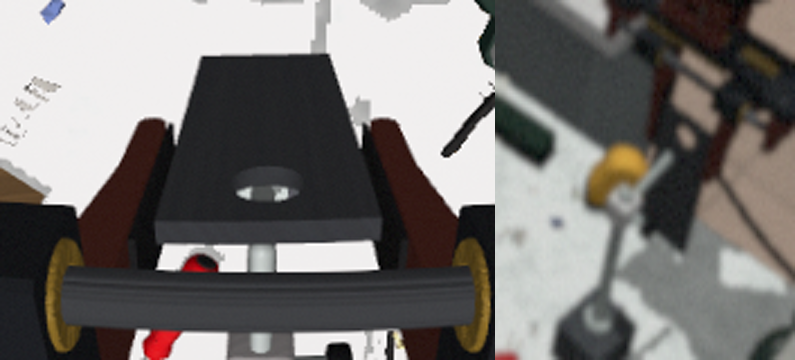

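Left (wrist): the hole is at (268,185), the plate is centred at 267, and the peg behind it is at 262, so the plate needs to go about 1.6 mm toward -y. Right (side): the hole is at (687,135) with the peg tip just ahead at (667,152). I'll check heights with the side view, then thread.

```bash
python3 - <<'E'
from h import *
np.set_printoptions(precision=1,suppress=True)
d=load('s6')
print('hole pred',proj(d,[418.8,387.5,194]),'seen',330+192/3,216+135/3.6)
print('tip pred',proj(d,[443.5,385.2,185.5]),'seen',330+172/3,216+152/3.6)
print('post top',proj(d,[501.5,383.4,186]))
# peg line: fit bright pixels?
g=d['img'].sum(2)//3
print(g[248:276,374:392])
E
```

```text
hole pred (np.float64(393.7277273859117), np.float64(253.5704389312213)) seen 394.0 253.5
tip pred (np.float64(386.9532405254257), np.float64(259.61885854042396)) seen 387.3333333333333 258.22222222222223
post top (np.float64(373.3324412663037), np.float64(269.42287295640347))
[[ 67  60  63  60  61  57  55  41  28  28  23  19  28  30  33  32  30  32]
 [ 61  64  61  61  61  59  49  43  30  19  33  24  34  29  36  29  31  30]
 [ 57  60  60  60  61  59  44  42  27  21  22  22  28  34  29  29  38  51]
 [ 64  59  62  61  60  52  47  31  27  19  23  28  35  28  36  28  54  80]
 [ 63  63  60  65  56  55  41  30  19  21  28  28  31  30  35  36  68 104]
 [ 63  64  59  61  59  50  43  34  23  19  26  29  33  36  30  32  58  98]
 [ 58  60  63  56  55  57  49  28  27  32  27  35  27  32  28  39  51  80]
 [ 74  68  60  65  58  57  53  47  40  33  28  33  32  31  28  37  42  63]
 [ 94  83  79  70  64  59  60  67  70  58  34  29  31  29  31  34  35  42]
 [123 118 104  92  77  63  71  89  98  72  47  37  53  64  57  40  32  35]
 [141 133 125 114  92  78  78 106 100  71  51  61  87 105  89  60  37  3
[... 578 characters left out ...]
 29  28  29  24  27  39]
 [119 104 109 125 141 142 120  94  61  43  37  30  33  33  34  33  34  27]
 [138 131 134 146 138 122  90  60  41  30  25  23  28  29  34  32  26  20]
 [148 148 155 154 131  95  61  41  24  29  30  31  21  28  29  30  31  37]
 [141 148 157 164 128  84  44  33  36  36  28  35  32  29  32  34  32  33]
 [134 142 160 161 130  84  45  28  30  27  31  28  31  35  32  27  31  32]
 [154 155 159 150 116  77  43  28  31  29  31  31  24  30  37  31  29  32]
 [170 159 145 127  91  58  36  32  35  30  29  28  29  32  28  33  31  32]
 [161 144 128 112  76  51  29  29  30  26  24  39  30  30  25  30  32  32]
 [130 125 129 122  99  62  42  30  25  30  32  25  29  31  32  31  37  21]]
```

```bash
echo '[[0,-1.7,1.5,0,0,0],[-10,0,2.7,0,0,0],[-10,0,2.7,0,0,0],[0,0,0,0,0,0],[0,0,0,0,0,0]]' | python3 jog.py; echo '[[-9,0,2.4,0,0,0],[-9,0,2.4,0,0,0],[-8,0,2.1,0,0,0],[0,0,0,0,0,0],[0,0,0,0,0,0]]' | python3 jog.py;python3 st.py 465 384.4 178
```

```text
t: 8.42
ee_pos: [439.4, 384.7, 183.6]
orientation: [-0.047, -3.141, 0.0]
ft_force: [0.4, -1.1, -1.6]
width: 49.5
grasp_force: 29.9
t: 8.83
ee_pos: [465.1, 384.0, 176.5]
orientation: [-0.046, -3.141, 0.0]
ft_force: [-1.1, -0.5, -0.4]
width: 49.8
grasp_force: 29.9
t 8.8333 pos [465.09 383.97 176.48] yaw 178.30804267908422 tilt [-0. -0. -1.] f [-1.06 -0.48 -0.45] w 49.81017135385974 29.877841607958544 q [ 0.67  0.47  1.72  0.    0.95 -0.87]
tool delta [ 0.1   0.43 -1.52]
```

Threaded without contact. I'll lower gently and watch the force.

```bash
for i in 1; do echo '[[0,0,2,0,0,0],[0,0,0,0,0,0],[0,0,0,0,0,0]]' | python3 jog.py |sed -n 2,4p; echo '[[0,0,1,0,0,0],[0,0,0,0,0,0],[0,0,0,0,0,0]]' | python3 jog.py |sed -n 2,4p; echo '[[0,0,1,0,0,0],[0,0,0,0,0,0],[0,0,0,0,0,0]]' | python3 jog.py |sed -n 2,4p;  done
```

```text
ee_pos: [464.3, 384.1, 174.8]
orientation: [-0.045, -3.141, 0.0]
ft_force: [-1.4, -0.6, -0.9]
ee_pos: [464.5, 384.2, 173.9]
orientation: [-0.045, -3.141, 0.0]
ft_force: [0.3, -0.6, -1.7]
ee_pos: [464.6, 384.1, 172.8]
orientation: [-0.045, -3.141, 0.0]
ft_force: [0.0, -0.2, -0.5]
```

```bash
echo '[[0,0,1,0,0,0],[0,0,0,0,0,0],[0,0,0,0,0,0]]' | python3 jog.py |sed -n 2,4p; echo '[[0,0,0.7,0,0,0],[0,0,0,0,0,0],[0,0,0,0,0,0]]' | python3 jog.py |sed -n 2,4p; echo '[[0,0,0.5,0,0,0],[0,0,0,0,0,0],[0,0,0,0,0,0]]' | python3 jog.py |sed -n 2,4p
```

```text
ee_pos: [464.7, 384.2, 172.2]
orientation: [0.045, 3.141, 0.0]
ft_force: [-1.1, 0.4, 2.3]
ee_pos: [464.9, 384.3, 171.9]
orientation: [0.045, 3.141, 0.001]
ft_force: [-1.5, -1.5, 5.9]
ee_pos: [465.0, 384.4, 171.7]
orientation: [0.045, 3.14, 0.001]
ft_force: [-2.5, -0.7, 8.5]
```

Contact is felt at the expected height. I'll relieve it slightly, open and check.

```bash
echo '[[0,0,-0.8,0,0,0],[0,0,0,0,0,0],[0,0,0,0,0,0]]' | python3 jog.py |sed -n 2,4p; echo '[[0,0,0,0,0,0],[0,0,0,0,0,0],[0,0,0,0,0,0],[0,0,0,0,0,0],[0,0,0,0,0,0]]' | python3 jog.py 88; echo '[[0,0,0,0,0,0],[0,0,0,0,0,0]]' | python3 jog.py 88
echo '[[0,0,-15,0,0,0],[0,0,-25,0,0,0],[0,0,-35,0,0,0],[0,0,-40,0,0,0],[0,0,-40,0,0,0]]' | python3 jog.py
python3 - <<'E'
from h import *
d=shot('wrist','w7.png'); sd=shot('side','s7.png')
o=np.hstack([cv2.resize(d['img'][140:330,140:390,::-1],(500,380),interpolation=2),cv2.resize(sd['img'][216:316,330:410,::-1],(300,380))])
cv2.imwrite('pics/j.png',o)
E
```

```text
ee_pos: [464.9, 384.3, 171.9]
orientation: [0.045, 3.141, 0.001]
ft_force: [-1.1, -0.3, 5.2]
t: 11.0
ee_pos: [464.5, 384.1, 171.2]
orientation: [-0.045, -3.141, 0.0]
ft_force: [0.8, -0.1, 0.2]
width: 79.0
grasp_force: 0.0
t: 11.17
ee_pos: [464.6, 384.1, 171.3]
orientation: [-0.045, -3.141, 0.0]
ft_force: [-0.5, -0.7, 0.3]
width: 87.8
grasp_force: 0.0
t: 11.58
ee_pos: [464.1, 383.8, 327.6]
orientation: [-0.045, -3.14, 0.002]
ft_force: [1.0, 0.1, -0.6]
width: 87.7
grasp_force: 0.0
```

View pics/j.png

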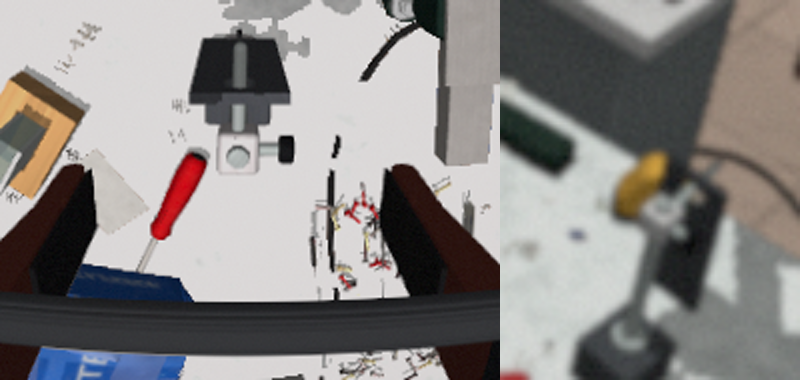

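Left (wrist): the plate hangs on the peg at (240,70), with the peg passing through it and the clamp at (240,150). Right (side): the plate hangs free from the peg at (690,230). Next I'll measure the block and cell numerically.

```bash
python3 - <<'E'
from h import *
np.set_printoptions(precision=1,suppress=True)
for n in ['w3','w4']:
    d=load(n); h=cv2.cvtColor(d['img'],cv2.COLOR_RGB2HSV)
    m=((h[...,0]>8)&(h[...,0]<24)&(h[...,1]>60)&(h[...,2]>60)).astype(np.uint8)
    m[:, :190]=0; m[200:]=0; m[:,300:]=0
    cs,_=cv2.findContours(m,cv2.RETR_EXTERNAL,2)
    c=max(cs,key=cv2.contourArea); pts=cv2.approxPolyDP(cv2.convexHull(c),3,True)[:,0]
    print(n,cv2.contourArea(c),pts.tolist())
    for p in pts: print(p,plane(d,*p,32,True))
d=load('w3');g=d['img'].sum(2)//3
print(g[70:106,206:272:2])
E
```

```text
w3 2045.0 [[223, 62], [270, 82], [254, 118], [207, 98]]
[223  62] [529.1 251.4  32. ]
[270  82] [595.6 203.9  32. ]
[254 118] [559.4 151.8  32. ]
[207  98] [492.1 199.5  32. ]
w4 2021.5 [[242, 114], [288, 134], [272, 170], [227, 150]]
[242 114] [529.1 251.4  32. ]
[288 134] [595.2 205.3  32. ]
[272 170] [558.6 151.7  32. ]
[227 150] [493.  199.1  32. ]
[[168 166 170 ... 221 238 237]
 [169 170 175 ... 223 238 238]
 [172 176 182 ... 217 237 238]
 ...
 [170 171 175 ... 176 239 239]
 [172 173 178 ... 227 239 238]
 [173 173 180 ... 192 239 239]]
```

```bash
echo '[[0,0,-5,0,0,0.117],[0,0,0,0,0,0.117],[0,0,0,0,0,0.117],[0,0,0,0,0,0.117],[0,0,0,0,0,0.117]]' | python3 jog.py |head -3; python3 st.py 608 157 335; python3 - <<'E'
from h import *
np.set_printoptions(precision=0,suppress=True)
a=load('w3');b=load('w4');
for u,v in [(425,188),(425,160),(462,15),(450,60)]: print([plane(a,u/1.5,v/1.5,z,True) for z in (0,50,100)])
for n in ('w3','w4'):
    d=load(n); h=cv2.cvtColor(d['img'],cv2.COLOR_RGB2HSV); m=((h[...,0]>100)&(h[...,0]<125)&(h[...,1]>120)).astype(np.uint8)
    cs,_=cv2.findContours(m,0,2); c=max(cs,key=cv2.contourArea)[:,0]; p=c[np.argmin(c[:,0])]; q=c[np.argmax(c[:,1]-0*c[:,0])]; print(n,p,[plane(d,*p,z,True) for z in (0,50,100)])
E
```

```text
t: 12.1
ee_pos: [464.4, 384.0, 330.8]
orientation: [-0.958, -2.992, 0.001]
t 12.1 pos [464.37 383.97 330.76] yaw 144.50057744197397 tilt [-0. -0. -1.] f [-0.45 -1.35  0.15] w 87.88755861877125 0.0 q [ 0.67  0.3   1.59  0.    1.25 -0.28]
tool delta [-248.73 -101.38   -4.23]
[array([605., 129.,   0.]), array([602., 133.,  50.]), array([599., 136., 100.])]
[array([611., 161.,   0.]), array([607., 161.,  50.]), array([604., 162., 100.])]
[array([688., 324.,   0.]), array([676., 309.,  50.]), array([665., 293., 100.])]
[array([662., 271.,   0.]), array([653., 261.,  50.]), array([644., 250., 100.])]
w3 [281 120] [array([603., 139.,   0.]), array([600., 141.,  50.]), array([597., 144., 100.])]
w4 [301 185] [array([605., 108.,   0.]), array([600., 122.,  50.]), array([596., 137., 100.])]
```

```bash
echo '[[-25,-10,0,0,0,0],[-38,-15.5,0,0,0,0],[-38,-15.5,0,0,0,0],[-38,-15.5,0,0,0,0],[-38,-15.5,0,0,0,0]]' | python3 jog.py |head -3; echo '[[-38,-15.5,0,0,0,0],[-34,-14,0,0,0,0],[0,0,0,0,0,0],[0,0,0,0,0,0]]' | python3 jog.py |head -3; python3 - <<'E'
from h import *
np.set_printoptions(precision=1,suppress=True,linewidth=250,threshold=100000)
d=shot('wrist','w8.png'); print(-d['R'].T@d['t'])
h=cv2.cvtColor(d['img'],cv2.COLOR_RGB2HSV)
m=((h[...,0]>8)&(h[...,0]<24)&(h[...,1]>60)&(h[...,2]>60)).astype(np.uint8)
u,v=map(int,proj(d,[544,202,32],True)); print(u,v)
k=np.zeros_like(m);k[max(0,v-70):v+70,max(0,u-80):u+80]=1;m*=k
cs,_=cv2.findContours(m,0,2);c=max(cs,key=cv2.contourArea)
pts=cv2.approxPolyDP(cv2.convexHull(c),3,True)[:,0]
for p in pts: print(p,plane(d,*p,32,True))
P=[plane(d,*p[0],32,True)[:2] for p in c]; r=cv2.minAreaRect(np.array(P,np.float32)); print('rect',r)
ins=np.zeros_like(m); cv2.fillPoly(ins,[c],1); n=((ins==1)&(m==0)).astype(np.uint8)
cs,_=cv2.findContours(n,0,2);c2=max(cs,key=cv2.contourArea);print('nonwood',cv2.boundingRect(c2),cv2.contourArea(c2))
for z in (32,86): print('cell rect z',z,cv2.minAreaRect(np.array([plane(d,*p[0],z,True)[:2] for p in c2],np.float32)))
x,y,w,hh=cv2.boundingRect(c2); print(x,y);print((d['img'].sum(2)//3)[y-4:y+hh+4,x-4:x+w+4:2]); print(h[y-4:y+hh+4,x-4:x+w+4:2,1])
E
```

```text
t: 12.52
ee_pos: [568.2, 221.7, 330.8]
orientation: [-0.948, -2.995, 0.001]
t: 12.85
ee_pos: [610.2, 156.0, 330.5]
orientation: [-0.954, -2.992, 0.001]
[548.4 201.2 475.4]
257 104
[279  77] [528.6 252.   32. ]
[278 132] [595.3 203.5  32. ]
[235 132] [558.2 151.3  32. ]
[235  77] [491.3 199.5  32. ]
rect ((543.5590209960938, 201.9027099609375), (65.47138977050781, 82.43744659423828), 54.55103302001953)
nonwood (247, 89, 20, 32) 589.0
cell rect z 32 ((543.307373046875, 201.1979217529297), (28.097597122192383, 46.303890228271484), 54.56162643432617)
cell rect z 86 ((543.9255981445312, 201.19332885742188), (24.67607307434082, 40.66533279418945), 54.56159973144531)
247 89
[[131 133 130 121 117 119 120 114 117 117 131 120 123 125]
 [131 133 129 122 117 120 119 114 117 117 130 120 122 125]
 [131 134 130 121 117 119 120 115 116 121 131 120 123 123]
 [131 134 129 121 133 136 125 113 118 126 130 120 123 125]
 [131 135 194 222 188 189 189 186 187 192 194 235 116 124]
 [132 133 202 223 167 168 167 167 170 173 173 237 107 125]
 [132 134 202 223 163 170 170 167 167 167 160 237 104 124]
 [132 134 2
[... 3597 characters left out ...]
9  15   1  23  39  35  34  32  34  11   2 131 131]
 [130 132  13   2  21  40  35  34  34  35   8   3 132 131]
 [132 131  16   3  24  38  35  35  32  35  11   3 132 130]
 [133 131  14   2  28  39  35  33  32  35  11   3 133 131]
 [131 130  13   1  18  24  23  33  26  26   9   3 132 130]
 [130 130  13   2  12  13  15  13  12  13   6   3 130 128]
 [131 129  17   2  24  25  23  23  23  24  16   3 130 129]
 [130 120  46  30  51  33  37  37  39  31  29   2 130 131]
 [131 128 127 126 132 133 133 130 130 129 133 130 130 131]
 [129 133 129 129 132 129 131 129 130 128 133 129 131 131]
 [131 130 129 128 132 132 129 131 133 130 130 130 131 130]
 [130 130 129 128 132 132 130 132 131 130 132 134 130 130]]
```

```bash
python3 st.py 543.8 201.3 60; echo '[[20,-0.3,25,0,0,0],[20,-0.3,25,0,0,0],[20,-0.3,25,0,0,0],[20,0,20,0,0,0],[0,0,0,0,0,0]]' | python3 jog.py |head -3;  echo '[[0,0,0,0,0,0],[0,0,0,0,0,0]]' | python3 jog.py|head -3; python3 st.py 543.8 201.3 60; python3 - <<'E'
from h import *
np.set_printoptions(precision=1,suppress=True)
d=shot('wrist','w9.png');a=load('w8')
# cell top: far (camera-away...) corners via non-wood bright pixels near predicted place
for X in ([543.8,201.3,86],):
    print(proj(a,X,True),proj(d,X,True))
u,v=map(int,proj(d,[543.8,201.3,86],True))
g=d['img'].sum(2)//3; print('centre',u,v); np.set_printoptions(linewidth=250,threshold=100000)
print(list(range(u-36,u+36,3)))
for r in range(v-50,min(384,v+40),2): print(r,g[r,u-36:u+36:3])
E
```

```text
t 12.9 pos [609.47 157.32 330.63] yaw 144.73357399493605 tilt [-0.  0. -1.] f [2.1  0.17 0.25] w 87.80568906227505 0.0 q [ 0.23  0.34  1.53  0.    1.27 -0.72]
tool delta [ 78.68  -1.83 270.73]
t: 13.32
ee_pos: [537.6, 205.0, 232.1]
orientation: [-0.941, -2.989, 0.008]
t: 13.48
ee_pos: [544.5, 204.1, 237.6]
orientation: [0.946, 2.994, 0.002]
t 13.4833 pos [544.51 204.15 237.64] yaw 144.93153745975926 tilt [ 0.  0. -1.] f [0.03 0.85 0.71] w 88.05268314565258 0.0 q [ 0.34  0.36  1.73 -0.    1.05 -0.62]
tool delta [ -0.83  -3.01 177.63]
(np.float64(256.5158776205865), np.float64(104.33578927903197)) (np.float64(254.46996989577895), np.float64(182.9584379152351))
centre 254 182
[218, 221, 224, 227, 230, 233, 236, 239, 242, 245, 248, 251, 254, 257, 260, 263, 266, 269, 272, 275, 278, 281, 284, 287]
132 [151 153 149 149 152 151 151 148 145 144 146 145 149 158 157 154 154 159 159 154 150 151 152 151]
134 [150 154 150 149 133 136 132 128 123 120 122 124 123 141 144 143 144 142 141 142 138 154 152 148]
136 [151 152 154 145  65  65  63  65  67  65  65  64  64  60  61  60  61  61  65  63  64  67 
[... 3592 characters left out ...]
222 222 222 222 223 222 223 222 222 222 223 222 222 222 222 222 222 223 223 222 223 222]
210 [223 222 222 222 223 222 222 222 223 223 223 222 222 222 223 222 192 223 219 223 222 222 222 222]
212 [222 222 223 223 222 222 222 222 223 223 223 222 222 222 222 222 222 222 222 223 223 222 222 222]
214 [223 222 222 222 223 223 223 223 222 222 223 222 222 223 222 223 176 216 222 222 222 223 222 222]
216 [223 222 223 223 223 223 222 222 223 222 223 222 222 223 222 212 146 158 222 222 222 222 222 223]
218 [222 222 222 222 222 222 222 223 223 222 222 222 222 222 223 136 137 223 222 223 222 222 218 222]
220 [223 222 221 222 222 222 222 222 222 222 222 223 223 222 222 223 222 224 223 223 222 221 217 222]
```

```bash
echo '[[-0.8,-3,30,0,0,0],[0,0,35,0,0,0],[0,0,30,0,0,0],[0,0,15,0,0,0],[0,0,0,0,0,0]]' | python3 jog.py |head -3;  echo '[[0,0,0,0,0,0],[0,0,0,0,0,0]]' | python3 jog.py|head -3; python3 st.py 543.8 201.3 60;python3 st.py 543.8 201.3 60; python3 - <<'E'
from h import *
np.set_printoptions(precision=1,suppress=True,linewidth=220)
d=shot('wrist','w10.png'); u,v=map(int,proj(d,[543.8,201.3,86],True)); g=d['img'].sum(2)//3; print(u,v, proj(d,ctrl.get_obs()['ee_pos'],True))
for r in range(v-24,v+24,6): print(r,g[r,u-34:u+34:2])
E
```

```text
t: 13.95
ee_pos: [542.1, 199.3, 124.2]
orientation: [-0.949, -2.992, 0.004]
t: 14.12
ee_pos: [544.5, 200.5, 128.3]
orientation: [0.949, 2.992, 0.003]
t 14.1167 pos [544.48 200.47 128.27] yaw 144.80700537737627 tilt [ 0.  0. -1.] f [-0.14 -0.5  -0.42] w 87.58046592114844 0.0 q [ 0.33  0.51  1.8   0.    0.83 -0.62]
tool delta [ 1.16  0.11 68.27]
t 14.1167 pos [544.48 200.47 128.27] yaw 144.80700537737627 tilt [ 0.  0. -1.] f [-0.14 -0.5  -0.42] w 87.58046592114844 0.0 q [ 0.33  0.51  1.8   0.    0.83 -0.62]
tool delta [ 1.16  0.11 68.27]
257 220 (np.float64(256.6883156557382), np.float64(251.6918401589101))
196 [159 159 156 154 156 160 160 130 197 199 162 114 131 157 157 156 154 152 151 152 152 152 137 115 175 199 200 159 150 148 149 147 148 143]
202 [158 157 155 153 157 159 160 130 196 199 165 113 133 156 157 154 152 151 151 150 152 152 129 115 176 199 198 155 148 148 148 147 146 142]
208 [158 159 155 153 158 160 160 160 196 199 183 112 131 158 155 154 153 151 151 152 152 151 127 115 174 199 199 151 146 148 147 147 144 141]
214 [159 158 156 154 157 159 159 160 196 199 188 113 123 132 131 131 130 129 130 131 129 130 121 114 179 199 200 149 146 147 146 145 142 140]
220 [159 160 157 153 156 159 160 160 196 200 183 113 122 123 122 123 123 122 123 123 123 123 121 114 186 199 196 146 145 146 146 144 141 139]
226 [158 159 158 153 157 159 159 159 193 200 185 113 137 140 138 139 139 139 140 140 141 141 141 114 191 199 191 145 143 146 144 142 139 140]
232 [158 161 157 153 156 158 159 159 193 199 187 118 140 139 139 140 141 139 140 140 141 141 140 118 196 200 188 146 144 145 144 141 138 140]
238 [160 160 158 155 156 159 159 158 188 199 190 131 140 139 139 140 140 139 139 140 139 140 141 120 198 200 182 144 142 144 144 141 137 139]
```

```bash
echo '[[0.8,-0.3,20,0,0,0],[0,0,25,0,0,0],[0,0,15,0,0,0],[0,0,7.5,0,0,0],[0,0,0,0,0,0]]' | python3 jog.py |head -3;  echo '[[0,0,0,0,0,0],[0,0,0,0,0,0],[0,0,0,0,0,0],[0,0,0,0,0,0],[0,0,0,0,0,0]]' | python3 jog.py 60; python3 st.py 543.8 201.3 60; echo '[[0,0,0,0,0,0],[0,0,0,0,0,0],[0,0,0,0,0,0],[0,0,0,0,0,0],[0,0,0,0,0,0]]' | python3 jog.py 20;echo '[[0,0,0,0,0,0],[0,0,0,0,0,0],[0,0,0,0,0,0],[0,0,0,0,0,0],[0,0,0,0,0,0]]' | python3 jog.py
```

```text
t: 14.58
ee_pos: [541.9, 200.4, 58.8]
orientation: [-0.949, -2.994, 0.0]
t: 15.0
ee_pos: [542.3, 200.5, 59.7]
orientation: [0.949, 2.994, 0.001]
ft_force: [-0.1, -0.2, 0.2]
width: 60.9
grasp_force: 0.0
t 15.0 pos [542.33 200.55  59.73] yaw 144.8329596454618 tilt [ 0.  0. -1.] f [-0.06 -0.25  0.23] w 60.888973501847836 0.0 q [ 0.33  0.61  1.83 -0.    0.7  -0.62]
tool delta [-0.77  1.46 -0.26]
t: 15.42
ee_pos: [541.8, 200.4, 58.9]
orientation: [-0.949, -2.995, 0.0]
ft_force: [0.1, 0.5, 1.5]
width: 30.5
grasp_force: 0.0
t: 15.83
ee_pos: [541.9, 200.4, 58.9]
orientation: [-0.949, -2.995, -0.0]
ft_force: [1.0, 0.1, -0.8]
width: 25.8
grasp_force: 30.0
```

Cell gripped (25.8 mm, 30 N). I'll lift it, turn toward the tester's heading and carry it over the helmet.

```bash
echo '[[0,0,-8,0,0,0],[0,0,-15,0,0,0],[0,0,-30,0,0,0],[0,0,-38,0,0,0],[0,0,-40,0,0,0]]' | python3 jog.py |sed -n 2,5p; echo '[[0,0,-40,0,0,0],[0,0,-40,0,0,0],[0,0,-38,0,0,0],[0,0,-26,0,0,0],[0,0,-8,0,0,0]]' | python3 jog.py |head -3
echo '[[0,0,0,0,0,0.06],[0,0,0,0,0,0.115],[0,0,0,0,0,0.115],[0,0,0,0,0,0.115],[0,0,0,0,0,0.115]]' | python3 jog.py |head -3
echo '[[0,0,0,0,0,0.115],[0,0,0,0,0,0.115],[0,0,0,0,0,0.115],[0,0,0,0,0,0.115],[0,0,0,0,0,0.115]]' | python3 jog.py |head -3
echo '[[0,0,0,0,0,0.05],[0,0,0,0,0,0],[0,0,0,0,0,0]]' | python3 jog.py; python3 st.py 502 -344 340
```

```text
ee_pos: [540.7, 199.9, 190.7]
orientation: [-0.948, -2.992, 0.003]
ft_force: [0.8, -0.2, -0.7]
width: 25.8
t: 16.67
ee_pos: [543.3, 200.9, 347.6]
orientation: [0.947, 2.989, 0.007]
t: 17.08
ee_pos: [540.9, 200.0, 340.3]
orientation: [-1.694, -2.644, 0.004]
t: 17.5
ee_pos: [541.0, 200.0, 340.2]
orientation: [-2.374, -2.056, 0.004]
t: 17.75
ee_pos: [541.2, 200.1, 340.7]
orientation: [-2.418, -2.005, 0.003]
ft_force: [0.5, 0.6, -1.3]
width: 25.8
grasp_force: 30.0
t 17.75 pos [541.25 200.15 340.71] yaw 79.33255426598195 tilt [-0. -0. -1.] f [ 0.48  0.58 -1.27] w 25.84443985459558 29.999389350414276 q [0.33 0.25 1.63 0.   1.26 0.52]
tool delta [-542.01   62.16    1.2 ]
```

```bash
echo '[[-25,3,0,0,0,0],[-39,4.5,0,0,0,0],[-39,4.5,0,0,0,0],[-39,4.5,0,0,0,0],[-39,4.5,0,0,0,0]]' | python3 jog.py |head -3; echo '[[-39,4.5,0,0,0,0],[-39,4.5,0,0,0,0],[-39,4.5,0,0,0,0],[-39,4.5,0,0,0,0],[-39,4.5,0,0,0,0]]' | python3 jog.py |head -3; echo '[[-39,4.5,0,0,0,0],[-39,4.5,0,0,0,0],[-39,4.5,0,0,0,0],[-39,4.5,0,0,0,0],[-20,2,0,0,0,0]]' | python3 jog.py |head -3; echo '[[0,0,0,0,0,0],[0,0,0,0,0,0]]' | python3 jog.py |head -3;python3 st.py 502 -344 340
python3 - <<'E'
from h import *
np.set_printoptions(precision=1,suppress=True,linewidth=300,threshold=100000)
d=shot('wrist','w11.png'); print(-d['R'].T@d['t'])
g=d['img'].sum(2)//3
for n,X in [('beam',[517,-267.4,88]),('lampEnd',[527.4,-213.4,88]),('recEnd',[506.7,-321.4,88]),('guide',[523.7,-233,18])]: print(n,proj(d,X,True))
print('cols',list(range(200,310,3)))
for r in range(60,300,4): print(r,g[r,200:310:3])
E
```

```text
t: 18.17
ee_pos: [527.9, 17.2, 341.4]
orientation: [-2.417, -2.006, 0.001]
t: 18.58
ee_pos: [513.5, -178.9, 341.6]
orientation: [-2.418, -2.005, 0.0]
t: 19.0
ee_pos: [500.1, -357.6, 341.2]
orientation: [2.42, 2.003, -0.002]
t: 19.17
ee_pos: [500.4, -354.4, 340.9]
orientation: [-2.42, -2.001, 0.0]
t 19.1667 pos [ 500.41 -354.4   340.94] yaw 79.1779156667772 tilt [-0.  0. -1.] f [ 0.83 -0.18 -1.96] w 26.199028103822833 29.999186396598816 q [-0.64  0.31  1.55  0.    1.28 -0.45]
tool delta [10.51 -0.39  0.95]
[ 516.5 -278.2  485.9]
beam (np.float64(257.8302268285387), np.float64(99.63472256701769))
lampEnd (np.float64(257.8841932078785), np.float64(58.982981331858895))
recEnd (np.float64(257.8611374179479), np.float64(140.5703617552675))
guide (np.float64(258.0835372959363), np.float64(78.64709222230161))
cols [200, 203, 206, 209, 212, 215, 218, 221, 224, 227, 230, 233, 236, 239, 242, 245, 248, 251, 254, 257, 260, 263, 266, 269, 272, 275, 278, 281, 284, 287, 290, 293, 296, 299, 302, 305, 308]
60 [232 231 231 231 232 231 232 232 231 232 181 195 232 232 162 170  93  64  65  63  63  64  92 
[... 8359 characters left out ...]
 15]
280 [ 18  20  35  49  52  32  29  30  27  28  10 232 233 212 146 179 168 156 178 181 180 180 179 181 180 135 171 233 232  12  27  29  31  30  28  48  49]
284 [ 17  18  60  53  58  28  29  29  27  31  11 231 233 216 146 180 172 161 176 180 180 180 179 180 179 135 173 232 232  11  28  27  29  30  29  57  55]
288 [ 18  15  77  51  56  31  29  30  25  31  11 229 232 219 146 172 167 173 171 179 179 180 179 180 180 148 179 232 232  16  30  24  26  29  31  58  49]
292 [18 16 82 53 36 38 36 35 37 37 35 34 36 35 35 34 36 36 33 35 36 36 35 36 34 37 34 38 37 38 37 36 37 37 37 37 49]
296 [18 15 78 51 58 57 56 57 57 57 57 56 56 55 54 56 55 53 54 53 55 53 54 54 54 54 54 54 56 57 56 57 56 57 56 57 56]
```

```bash
python3 - <<'E'
from h import *
np.set_printoptions(precision=1,suppress=True,linewidth=300,threshold=100000)
d=load('w11'); g=d['img'].astype(int).sum(2)//3
print('rec'); 
for r in range(136,152,1): print(r,g[r,243:276])
print('lamp cols 240-276')
for r in range(40,66,1): print(r,g[r,240:277])
print('guide')
for r in range(69,90): print(r,g[r,231:285:1])
print('bed L/R'); 
for r in (88,92,96,104,112,120): print(r,g[r,224:236],g[r,282:293])
E
```

```text
rec
136 [154 154 156 158 158 157 157 157 158 155 154 158 157 156 158 158 156 157 157 153 155 158 154 155 158 153 153 156 156 233 233 234 233]
137 [153 153 156 157 158 157 156 157 157 154 154 159 157 156 158 158 156 157 156 155 154 157 154 154 157 154 155 157 222 233 233 233 233]
138 [154 153 156 158 157 156 156 156 157 155 153 159 158 156 159 157 155 156 157 153 155 157 154 155 158 154 153 155 232 233 233 233 233]
139 [154 153 156 157 157 157 155 157 157 154 155 159 157 157 159 158 156 158 221 167 155 157 154 153 156 153 153 154 233 233 233 233 233]
140 [153 153 155 157 157 157 139 121 120 102 100 103  97  89  88  86  87  88 111 103 100 104 101  95 106 127 152 154 173 232 233 233 234]
141 [154 153 155 157 123  80  58  73  70  77  82  84  72  67  66  67  67  68  66  85  87  85  78  58  55  55  69 139 226 233 234 233 233]
142 [154 153 154 138  79  43  40  44  41  45  61  64  62  62  64  67  65  66  65  71  49  48  44  46  44  44  42  91 231 233 233 232 233]
143 [155 154 154 135  74  40  43  45  48  50  52  53  52  55  55  56  56  58  57  55  55  53  51  52  49  47  43  83 231 233 233 2
[... 9252 characters left out ...]
32 232 233 232 232 232 232 233 233 232 233 232 233 233 232 233 232 232 232 232 233 232 232 233]
bed L/R
88 [160 159 157 157 159 147 136 158 168 203 230 233] [232 232 232 232 223 185 219 226 225 225 225]
92 [159 158 160 165 169 149 136 214 232 233 232 232] [233 233 233 233 223 186 225 225 224 225 225]
96 [159 159 184 208 225 176 181 227 232 233 232 233] [233 233 233 232 221 207 225 225 225 225 225]
104 [169 166 164 164 164 165 139 154 164 163 159 159] [233 233 232 233 223 224 225 225 225 226 226]
112 [159 160 161 162 163 165 130 145 161 163 159 157] [233 232 233 229 225 225 225 226 226 226 226]
120 [169 166 165 162 160 159 128 142 161 163 158 156] [233 228 222 226 225 226 226 226 226 226 226]
```

```bash
python3 - <<'E'
from h import *
np.set_printoptions(precision=2,suppress=True,linewidth=200)
d=load('w11'); g=d['img'].astype(float).sum(2)/3
def edge(r,c0,c1):   # max gradient subpixel
    s=np.abs(np.diff(g[r,c0:c1])); s[s<15]=0; return c0+.5+(s*np.arange(len(s))).sum()/s.sum()
def ctr(rows,L,Rr,z):
    P=[]
    for r in rows:
        P.append((plane(d,edge(r,*L),r,z,True)+plane(d,edge(r,*Rr),r,z,True))/2)
    return np.mean(P,0)
rec=ctr(range(143,151),(244,249),(268,273),88); lamp=ctr(range(52,57),(243,248),(268,273),88)
v=lamp-rec; print('rec',rec,'lamp',lamp,'yaw',np.degrees(np.arctan2(v[1],v[0])))
bedc=[(plane(d,229.9,r,18,True)+plane(d,287,r,18,True))/2 for r in (72,92,120)]; print('bed',bedc)
gd=(plane(d,235.4,79,40,True)+plane(d,279.9,79,40,True))/2; print('guide out',gd)
gi=(plane(d,240.3,78,40,True)+plane(d,276,78,40,True))/2; print('guide in',gi)
e1=plane(d,258.5,141,88,True);e2=plane(d,257.7,59,88,True); print('ends',e1,e2,(e1+e2)/2,np.linalg.norm(e1-e2))
# heads' inner top edges z=120 rows ~167.5 (rec) 
for r in range(150,172,1): print(r,g[r,236:246:3].astype(int),end=' ')
# head sides z=120 on receiver rows 174-180, bed left line
print(); [print(r,g[r,226:234].astype(int),g[r,284:291].astype(int)) for r in (174,178,182,186,194)]
E
```

```text
rec [ 505.99 -329.43   88.  ] lamp [ 528.52 -206.51   88.  ] yaw 79.61473919351229
bed [array([ 526.34, -222.14,   18.  ]), array([ 520.37, -253.4 ,   18.  ]), array([ 512.06, -296.84,   18.  ])]
guide out [ 522.68 -235.22   40.  ]
guide in [ 523.68 -233.98   40.  ]
ends [ 507.43 -322.13   88.  ] [ 527.16 -213.38   88.  ] [ 517.29 -267.76   88.  ] 110.52995613605687
150 [155 156 154 154] 151 [153 152 150 148] 152 [91 92 88 91] 153 [54 57 57 55] 154 [60 73 61 59] 155 [61 89 58 44] 156 [59 60 49 32] 157 [59 60 37 33] 158 [60 62 38 41] 159 [62 60 38 57] 160 [60 62 40 62] 161 [63 64 44 64] 162 [63 63 55 60] 163 [75 63 61 57] 164 [81 63 62 62] 165 [70 81 80 78] 166 [ 97 113 113 112] 167 [133 135 136 136] 168 [143 144 144 143] 169 [154 153 154 154] 170 [162 161 163 163] 171 [165 164 165 165] 
174 [175 178 133  73 103 129 147 162] [166 154 205 226 226 226 226]
178 [198 168 157  91 101 127 145 161] [165 153 139 223 225 224 224]
182 [234 234 202 105  99 126 146 159] [165 155 141 218 223 226 225]
186 [233 233 233 136  91 125 146 158] [165 159 144 115 191 232 233]
194 [234 233 233 146  71 117 141 128] [162 157 143 104 230 233 233]
```

```bash
python3 st.py 517.5 -266.8 240; echo '[[29,0,20,0,0,0],[29,0,20,0,0,0],[29,0,20,0,0,0],[0,0,20,0,0,0],[0,0,10,0,0,0]]' | python3 jog.py |head -3;  echo '[[0,0,0,0,0,0],[0,0,0,0,0,0],[0,0,0,0,0,0]]' | python3 jog.py|head -3; python3 st.py 517.5 -266.8 95.9; python3 - <<'E'
from h import *
d=shot('wrist','w12.png');g=d['img'].sum(2)//3
np.set_printoptions(linewidth=250,threshold=100000)
for r in range(210,300,6): print(r,g[r,228:292:2])
E
```

```text
t 19.2167 pos [ 500.66 -353.35  341.13] yaw 79.24063837654013 tilt [-0.  0. -1.] f [ 0.35  0.91 -1.36] w 25.572888943902008 29.99927580356598 q [-0.63  0.31  1.56  0.    1.28 -0.45]
tool delta [ 88.05   0.52 101.23]
t: 19.63
ee_pos: [516.6, -264.6, 249.8]
orientation: [-2.413, -2.007, 0.002]
t: 19.88
ee_pos: [518.0, -268.8, 253.2]
orientation: [2.419, 2.002, 0.001]
t 19.8833 pos [ 518.03 -268.83  253.18] yaw 79.22780586492603 tilt [ 0. -0. -1.] f [-0.35 -0.31 -1.32] w 26.096910651829113 29.99905675649643 q [-0.5   0.35  1.71 -0.    1.08 -0.31]
tool delta [  1.99  -1.18 157.27]
210 [205 203 205 203 135  84  84  81  77  83  83  83  84  84  84  84  87  99  97  97  96  98  86  71  84  83  83 199 204 205 194 196]
216 [ 61  62 124 124  83  84  84  80  78  82  84  84  83  84  84  84  84  84  84  85  83  83  81  72  79  83  82  80  72  75 193 194]
222 [ 87  92 107  89  84  84  81  78  77  82  85  83  80  76  77  76  76  81  84  84  83  84  75  72  70  84  83  84 155 153 135 127]
228 [22 22 55 82 82 81 80 77 78 67 69 71 70 70 70 71 71 70 70 71 67 66 72 72 72 79 82 82 81 25 22 23]
234 [23 26 8
[... 697 characters left out ...]
5 136 135 135 135 136 133 113 114 128 195 204 203 179   6   9]
270 [ 10  35 198 203 204 194 121 122 128 138 138 138 139 138 139 138 138 138 138 139 140 139 137 113 113 131 200 204 204 161  11   7]
276 [ 12   5 189 203 204 198 115 122 131 138 138 137 137 138 138 137 138 137 138 137 138 138 137 116 113 137 203 205 204 128   7  11]
282 [ 13   8 175 203 204 201 107 121 137 138 137 138 138 136 137 137 138 138 137 137 137 137 137 126 111 142 204 204 203  93   3  23]
288 [ 19   7 159 203 204 204 111 124 138 136 129 119 114 114 114 115 113 115 116 138 136 137 137 132 113 151 203 204 203  61   8  19]
294 [32 32 32 32 34 30 32 31 31 31 31 32 33 32 33 32 31 31 33 33 32 31 30 34 31 32 32 31 34 32 34 32]
```

```bash
python3 - <<'E'
from h import *
d=load('w12');g=d['img'].sum(2)//3; print(g[238:248,256])
o=ctrl.get_obs();R=Ro.from_rotvec(o['orientation']).as_matrix()
for x in (18,20,22): print(x,proj(d,o['ee_pos']+R@[x,0,-27],True))
E
echo '[[1.5,-0.8,15,0,0,0],[0,0,30,0,0,0],[0,0,35,0,0,0],[0,0,35,0,0,0],[0,0,25,0,0,0]]' | python3 jog.py |head -3;  echo '[[0,0,8,0,0,0],[0,0,0,0,0,0],[0,0,0,0,0,0],[0,0,0,0,0,0]]' | python3 jog.py; python3 st.py 517.5 -266.8 95.9;echo '[[0,0,0,0,0,0],[0,0,0,0,0,0]]' | python3 jog.py >/dev/null;  python3 st.py 517.5 -266.8 95.9
```

```text
[ 73  74  72 122 127 127 129 144 145 144]
18 (np.float64(255.79870710524315), np.float64(247.93975756662897))
20 (np.float64(255.7830286086393), np.float64(243.90972912099932))
22 (np.float64(255.76752282937258), np.float64(239.82492425576487))
t: 20.35
ee_pos: [516.6, -267.2, 110.7]
orientation: [2.421, 2.002, 0.0]
t: 20.68
ee_pos: [518.3, -267.6, 106.1]
orientation: [2.418, 2.001, 0.002]
ft_force: [0.1, 0.3, -1.5]
width: 26.1
grasp_force: 30.0
t 20.6833 pos [ 518.33 -267.64  106.09] yaw 79.21246847607476 tilt [ 0. -0. -1.] f [ 0.14  0.3  -1.52] w 26.10104222865681 29.99918282032013 q [-0.5   0.54  1.81  0.    0.79 -0.31]
tool delta [ 0.68 -1.01 10.19]
t 20.85 pos [ 517.84 -267.22  105.71] yaw 79.22523682509062 tilt [ 0. -0. -1.] f [ 0.27  0.88 -1.47] w 25.961058708925798 29.999135434627533 q [-0.5   0.54  1.81 -0.    0.79 -0.31]
tool delta [ 0.36 -0.44  9.81]
```

```bash
echo '[[-0.3,-0.5,5,0,0,-0.003],[0,0,4.8,0,0,0],[0,0,0,0,0,0],[0,0,0,0,0,0],[0,0,0,0,0,0]]' | python3 jog.py>/dev/null; for i in 1 2; do echo '[[0,0,0,0,0,0],[0,0,0,0,0,0],[0,0,0,0,0,0]]' | python3 jog.py >/dev/null;  python3 st.py 517.5 -267.6 95.9; done; python3 - <<'E'
from h import *
np.set_printoptions(linewidth=250,threshold=100000,precision=1,suppress=True)
d=shot('wrist','w13.png');g=d['img'].sum(2)//3; s=shot('side','s13.png')
u,v=proj(d,[527.2,-213.4,88],True);print('lamp end pred',u,v)
for n,X in [('beam',[517.3,-267.8,88]),('celltop',[517.3,-267.8,123]),('near top edge',[521.2,-247.1,123])]: print(n,proj(d,X,True),proj(s,X))
for r in range(150,262,5): print(r,g[r,210:306:3])
h=cv2.cvtColor(load('s7')['img'],6).astype(int);h2=cv2.cvtColor(s['img'],6).astype(int)
print('hang region diff',np.abs(h-h2)[230:310,355:400].mean())
E
```

```text
t 21.5167 pos [ 516.4  -266.86   94.24] yaw 79.40341037959227 tilt [ 0. -0. -1.] f [-0.09 -0.71 -1.33] w 25.74486174228041 29.999228417873383 q [-0.5   0.56  1.81  0.    0.77 -0.31]
tool delta [-0.53  1.22 -1.66]
t 21.7667 pos [ 516.36 -266.86   94.21] yaw 79.40261029057547 tilt [ 0. -0. -1.] f [-0.47 -0.34 -1.03] w 25.831041435665938 29.99910056591034 q [-0.5   0.56  1.81 -0.    0.77 -0.31]
tool delta [-0.52  1.26 -1.69]
lamp end pred 257.6843242793517 153.1801127939109
beam (np.float64(258.26888410728515), np.float64(250.2070547259844)) (np.float64(221.58651365648987), np.float64(192.22075776018534))
celltop (np.float64(258.2062830075474), np.float64(284.57346885085514)) (np.float64(221.13478547336007), np.float64(184.50145773491946))
near top edge (np.float64(258.23186917661434), np.float64(244.4919342267984)) (np.float64(223.5553182046799), np.float64(187.24981193446533))
150 [143 149 146 146 153 142  32  38  40  47  46  47  49  50  50  51  50  49  49  48  48  72  71  68  61  54  49 144 148 147 146 147]
155 [142  43  29  29  30  29  29  37  42  44  46  49  48  50  48  48  47  48 
[... 2206 characters left out ...]
219 215 196  26  24  24  25 120 129 118  94  94 110 108 105 105 105 105 104 104 104  78  78  79 126 128  50  28  27  28  25 216]
245 [218 216  27  26  24  25  26 211 218 210 132 132 192 212 213 213 212 213 212 210 213 123 123 126 219 218  71  27  24  28  26  85]
250 [219  27  25  25  28  24  25 207 218 211 133 131 153 163 163 163 163 164 163 163 163 123 123 149 218 218  18  26  28  26  27  25]
255 [ 25  28  25  28  25  25  20 203 219 212 132 132 155 162 164 163 163 163 162 161 163 123 123 158 219 219   5  27  27  26  25  27]
260 [ 26  25  24  27  26  25   9 201 218 215 132 133 147 149 149 148 149 149 161 162 163 122 123 182 218 218  14  22  27  27  24  28]
hang region diff 13.318055555555556
```

```bash
echo '[[-0.6,0.5,-1.6,0,0,0],[0,0,0,0,0,0],[0,0,0,0,0,0],[0,0,0,0,0,0],[0,0,0,0,0,0]]' | python3 jog.py>/dev/null; echo '[[0,0,0,0,0,0],[0,0,0,0,0,0],[0,0,0,0,0,0],[0,0,0,0,0,0],[0,0,0,0,0,0]]' | python3 jog.py;  python3 st.py 517.5 -267.6 95.9; python3 - <<'E'
from h import *
d=shot('wrist','w14.png');g=d['img'].astype(float).sum(2)/3
def edges(r,c0,c1):
    s=np.abs(np.diff(g[r,c0:c1])); s[s<15]=0; return c0+.5+(s*np.arange(len(s))).sum()/s.sum()
print('barrel',[(edges(r,222,232)+edges(r,284,295))/2 for r in (146,148,150)], g[150,220:232].astype(int),g[150,284:296].astype(int))
print('cell',g[250,226:246].astype(int),g[250,268:292].astype(int))
print('near edge col 258',g[236:248,258].astype(int), 'ideal',proj(d,[521.2,-247.1,123],True))
# plate on peg: dark plate mask in side view
a=load('s7')['img'].astype(int).sum(2)//3; s=shot('side','s14.png')['img'].astype(int).sum(2)//3
print(a[245:300:6,366:396:3]); print(s[245:300:6,366:396:3])
E
```

```text
t: 22.7
ee_pos: [516.7, -267.5, 95.8]
orientation: [-2.417, -2.007, 0.0]
ft_force: [-1.0, 0.3, -1.3]
width: 26.1
grasp_force: 30.0
t 22.7 pos [ 516.68 -267.51   95.76] yaw 79.40439899554268 tilt [-0.  0. -1.] f [-0.96  0.26 -1.29] w 26.121311037307237 29.999218583106995 q [-0.5   0.56  1.81  0.    0.77 -0.31]
tool delta [ 0.06  0.83 -0.14]
barrel [np.float64(257.0022843822844), np.float64(256.99588341277627), np.float64(256.97869005253347)] [151 153 151 150 145 142 108  30  35  39  38  39] [ 54  49  46  52 121 146 144 142 144 146 143 121]
cell [ 27  27  26  45 137 206 217 217 217 217 218 211 164 125 132 132 132 131
 132 132] [162 161 163 153 122 122 122 122 123 122 124 149 202 218 218 218 217 218
 215 175  19  23  26  26]
near edge col 258 [105 105 104 104 103 155 161 161 162 211 211 213] ideal (np.float64(257.15129149566366), np.float64(241.72337406185926))
[[ 60  64  65  63  63  63  89 136 139 136]
 [ 66  62  59  58  61  60 132 137 136 132]
 [109 104 121  53  57  95 108  85  75  75]
 [ 97 101  71  27  39  59  67 119 138 137]
 [ 81 146 148 144 133  73  58  30  97 135]
 [135  97 121 127  97  28  39  60 200 132]
 [206  91  70  34  21  23  33 149 203 130]
 [156  81  43  36  31  30  77 206 204 134]
 [ 91 145 195 106  32  34 102 138 185 145]
 [ 86 157 154 126 124 123 123 129 128 125]]
[[ 62  64  61  61  62  60  88 137 138 136]
 [ 62  58  61  58  61  61 133 139 132 132]
 [109 108 121  63  65  98 108  93  73  75]
 [ 95  97  77  31  39  61  74 124 136 138]
 [ 82 141 147 145 127  66  56  27  95 137]
 [134  95 122 125  95  23  35  51 198 191]
 [206  89  70  35  16  19  35 147 201 197]
 [156  81  44  38  30  30  74 201 205 206]
 [ 92 143 193 109  33  29 166 201 203 205]
 [ 84 152 196 206 205 197 205 208 205 207]]
```

```bash
python3 -c "
from workcell import ctrl
print(ctrl.close_job())"
```

```text
the job is handed in; nothing more can be done
None
```

The job is handed in: the shutter plate hangs on the stand's peg, and the glass cell is held upright by its frosted sides in the middle of the light path, with sideways centring on the beam good to about 1 mm; I saw no verdict after handing in.

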